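# Make up a cutting kit and a painting kit

### The arm

A 6-joint arm with a two-finger parallel gripper is mounted at the origin on the work surface; the furniture and walls round the work are solid. World frame = base frame: x ahead of the robot, y to its left, z up, the work surface at z = 0. Lengths are in m, angles in rad, forces in N, time in s.
With the tool pointing down it reaches from about 0.25 to 0.775 m from the base axis. Payload 4 kg.
Tool frame: the origin (TCP) lies at the centre of the arm's flange, where the gripper is bolted on; the fingertips stand 199 mm ahead of it and the grasp point (between the pads) lies 180 mm ahead of it (robot.tcp_to_tips is the z of the fingertips in the tool frame, in m); z points along the fingers, y is the line along which they close (so a half turn about z gives the same grasp; the last joint's range is limited). The gripper opens to 94 mm and grips with 3 to 60 N. Pads are 16 mm wide; open, the fingers measure 119 mm over their backs; the gripper's body (75 mm by 177 mm) begins 78 mm behind the grasp point.
Start: joints at [-1.291, 0.087, 1.371, -0, 1.684, -0.103], TCP at [0.205, -0.51, 0.405] pointing down, gripper open.
Joint ranges: [-3.1, 3.1], [-0.76, 2.03], [0.27, 2.55], [-1.08, 4.22], [0.17, 2.65], [-2.57, 2.57]. Speed limits (rad/s): [2.79, 2.79, 3.14, 3.14, 3.14, 3.14].

### API

Orientations are given as [roll, pitch, yaw] about the fixed x, y, z axes, in that order (R = Rz(yaw) Ry(pitch) Rx(roll)).
In Python, from bench import robot gives the robot as it stands.
- The arm moves only by the tool play_rows, never from a script. Its arguments are lists of equal length, an entry for each row: "translation": the shift along the tool's x, y, z scaled (see below), a list of three; "twist": the turn, a rotation vector about the tool's x, y, z scaled (see below), a list of three; "gripper": the opening, from -1 (shut) to 1 (fully open). A call has 1 to 8 rows; each row shifts and turns the commanded pose from where the row before left it, along the tool's axes as they then stand; what a row does not reach is not made up. The controller multiplies each number of a shift by 0.04 m and each number of a turn by 0.1 rad. A row lasts 1/10 s, in which the tool goes at most 50 mm and 8.59 degrees, less where a joint would pass 70% of its speed; a pose out of reach is approached as far as the arm can. A call with a number of a shift or a turn outside -1 to 1 is refused whole. A call with a gripper value outside its range is refused whole. The fingers move at their own pace and stop on an object; the grip force is fixed at half the most. Time passes only in rows, so rows that do not move let the fingers close. It gives the time, the measured TCP pose, the force, the opening and the grip force at its end, in the units of the state.
- robot.get_obs(): the state, without advancing time (a new reading comes with each control period).
- robot.snapshot(name): name is "scene" or "top"; returns the picture (420x560x3 uint8, red, green, blue); there is no depth.
- robot.camera_model(name): a dict with "camera_matrix" (3x3 intrinsics, pixels), "rvec" (rotation vector, rad) and "tvec" (3), from world to camera coordinates, as OpenCV has them. Camera axes: x right, y down, z forward; pixel columns grow to the right and rows downward; lengths in m; the calibration is good to about 2 mm. A picture is of the moment at which its call begins. camera_model takes no time and is no camera call.
- robot.close_job(): hands the job in; it is judged then, once.
Trained networks look in the newest picture that a camera, given by its name, has taken for a name from the list of things; names that differ only in an ending like _2 or _b are one class to them, and where a whole thing is asked for, a point or a joint stands for the part that bears it (a point fixed in the world has none). Each returns a list of dicts, best first, with "score" (0 to 1); they miss things now and then, are a little off and sometimes report something else, mostly with a low value. They report only what shows in the picture. A call takes as long as a camera call.
- robot.recognise(name, camera): "centre" ([x, y, z] in m, in world coordinates, good to about 4 mm: the middle of the surface that is visible of it).
- robot.spot_point(name, camera): "centre" ([x, y, z] in m, in world coordinates, good to about 4 mm: a listed point, or the origin of a listed thing).
The state is a dict: "time": time; "joint_positions": joint angles; "qvel": joint speeds; "joint_torque": joint torques, N m; "tool_pos": TCP position; "ee_rot": TCP orientation; "wrist_force": force on the tool from outside, world axes, zero at the start; "wrist_torque": the same for the moment, N m; "width": finger opening in m; "finger_force": force on a finger pad.
Only numpy, scipy, OpenCV 4.12 (cv2) and the standard library are available. Lean on these libraries where they do the work, as an engineer would, in place of code of your own. Each camera call takes 0.05 s, during which the arm holds its last target. There are 200 camera calls.

### The job

Make up the two kits for the next class from the stock in the middle of the light table. Cutting kit, on the long narrow board with two recesses: the glass cutter lying in the long recess and one dropper bottle standing in the square one. Painting kit, on the wider board with three recesses: the brush lying in the long recess, the mixing cup standing upright in the larger square recess and the other dropper bottle standing in the smaller one; everything sits flat on the floor of its recess, either bottle may go in either kit, and the two nozzle pots stay standing where they are.

Things in the scene. Friction and masses are not known exactly. Their poses are not given: they have to be found in the camera images.
- cutter_center (a point): glass cutter: turned, pale brass-coloured handle with a small dark head, 136 mm long, 14 mm thick, lying on the table, about 55 g. This point is at its middle, 7 mm above the underside; its y axis runs along its length, z is up.
- brush_center (a point): enamel brush with brown wooden handle and a bristle tip: 159 mm long, 10 mm thick, lying on the table, about 15 g. This point is at its middle, 5 mm above the underside; its y axis runs along its length, z is up.
- cup_center (a point): small open mixing cup, white outside with set blue enamel in its bottom, standing upright: 49 mm diameter at the rim, tapering to 34 mm at the foot, 31 mm tall, about 20 g. This point is on its axis, half-way up (15.5 mm above its foot); z is up along the axis.
- bottle_a_center (a point): dropper bottle, standing upright: glass body 27 mm diameter up to 51 mm height, black cap and teat above it about 20 mm diameter, 86 mm tall in all, about 34 g. The two dropper bottles are alike and interchangeable. This point is on its axis, half-way up (43 mm above its foot); z is up along the axis.
- bottle_b_center (a point): dropper bottle, standing upright: glass body 27 mm diameter up to 51 mm height, black cap and teat above it about 20 mm diameter, 86 mm tall in all, about 34 g. The two dropper bottles are alike and interchangeable. This point is on its axis, half-way up (43 mm above its foot); z is up along the axis.
- cutting_board: cutting-kit board: long narrow wooden board, 246 x 82 x 9 mm (local x, y, z), fixed on the table, with two rectangular recesses 6 mm deep whose floor is 3 mm above the table. Origin at the centre of its underside, x along its length. Long recess: 162 x 66 mm (x, y), centred at x = -34, y = 0 mm. Square recess: 60 x 60 mm, centred at x = +85, y = 0 mm.
- painting_board: painting-kit board: wide wooden board, 200 x 166 x 9 mm (local x, y, z), fixed on the table, with three rectangular recesses 6 mm deep whose floor is 3 mm above the table. Origin at the centre of its underside, x along its length. Long recess: 180 x 66 mm (x, y), centred at x = 0, y = -42 mm. Larger square recess (cup): 76 x 76 mm, centred at x = -46, y = +37 mm. Smaller square recess (bottle): 60 x 60 mm, centred at x = +52, y = +37 mm.
- pot_a: cream-white knurled nozzle pot, a round-topped stub 25 mm diameter and 34 mm tall, loose; not part of the kits, to be left alone. Origin at the centre of its underside.
- pot_b: grey-white knurled nozzle pot, a round-topped stub 25 mm diameter and 34 mm tall, loose; not part of the kits, to be left alone. Origin at the centre of its underside.

How it is judged:
At the end, for the whole second after the job is handed in: Cutter and brush lie flat in the long recess of their boards, centre within 16 / 13 mm lengthwise, 28 / 30 mm across, 0.5 rad. Cup (within 21 mm) and one bottle per board (within 18 mm) stand upright at the centres of their square recesses. All on the recess floor (4 mm), released, at rest (x of cutter_center in the frame of cutting_board between -0.05 and -0.018 m and y of cutter_center in the frame of cutting_board between -0.028 and 0.028 m and z of cutter_center in the frame of cutting_board between 0.006 and 0.014 m and angle between the y axis of cutter_center and the x axis of cutting_board, either way round below 0.5 rad and angle between each of cutter_center, brush_center's own y axis and vertical above 1.535 rad and x of brush_center in the frame of painting_board between -0.013 and 0.013 m and y of brush_center in the frame of painting_board between -0.072 and -0.012 m and z of brush_center in the frame of painting_board between 0.004 and 0.012 m and angle between the y axis of brush_center and the x axis of painting_board, either way round below 0.5 rad and x of cup_center in the frame of painting_board between -0.0675 and -0.0245 m and y of cup_center in the frame of painting_board between 0.0155 and 0.0585 m and z of cup_center in the frame of painting_board between 0.0145 and 0.0225 m and angle between cup_center's own z axis and vertical below 0.06 rad and ((x of bottle_a_center in the frame of cutting_board between 0.067 and 0.103 m and y of bottle_a_center in the frame of cutting_board between -0.018 and 0.018 m and z of bottle_a_center in the frame of cutting_board between 0.042 and 0.05 m and angle between each of bottle_a_center, bottle_b_center's own z axis and vertical below 0.06 rad and x of bottle_b_center in the frame of painting_board between 0.034 and 0.07 m and y of bottle_b_center in the frame of painting_board between 0.019 and 0.055 m and z of bottle_b_center in the frame of painting_board between 0.042 and 0.05 m) or (x of bottle_b_center in the frame of cutting_board between 0.067 and 0.103 m and y of bottle_b_center in the frame of cutting_board between -0.018 and 0.018 m and z of bottle_b_center in the frame of cutting_board between 0.042 and 0.05 m and angle between each of bottle_b_center, bottle_a_center's own z axis and vertical below 0.06 rad and x of bottle_a_center in the frame of painting_board between 0.034 and 0.07 m and y of bottle_a_center in the frame of painting_board between 0.019 and 0.055 m and z of bottle_a_center in the frame of painting_board between 0.042 and 0.05 m)) and linear speed of each of cutter, brush, cup, bottle_a, bottle_b below 0.02 m/s); the robot touches nothing.
It fails at once if a nozzle pot is moved more than 20 mm or tipped over (distance of any of pot_a, pot_b from where it was at the start of the episode above 0.02 m or angle between any of pot_a, pot_b's own z axis and vertical above 0.5 rad).
It also fails if it takes over 115 s, if anything falls off the work surface, if the arm or the gripper's body presses on something with over 40 N, if the wrist force passes 120 N, or if a joint passes its speed limit or range.

## Working session

There is one attempt and no reset: what is moved stays moved. The work goes in short steps, Python scripts to look and compute and a tool call to move; the robot and the scene stay as the last step left them, time stands still between calls to the robot, and variables do not carry over. Pictures are saved under pics/ and viewed, at most 14 in all, crops included, and the job is handed in when it is done.

Besides the shell and the picture viewer there is one more tool, called after ">>>" as name(argument=value, ...) on one line, values as JSON. play_rows: Moves the arm, as the interface text tells. Its arguments: {"type":"object","properties":{"translation":{"type":"array","items":{"type":"array","items":{"type":"number","minimum":-1,"maximum":1}}},"twist":{"type":"array","items":{"type":"array","items":{"type":"number","minimum":-1,"maximum":1}}},"gripper":{"type":"array","items":{"type":"number"}}},"required":["translation","twist","gripper"]}

```bash
ls; mkdir -p pics
python3 - <<'E'
from bench import robot
import cv2
for c in("top","scene"):
    im=robot.snapshot(c); cv2.imwrite(f"pics/{c}0.png",cv2.cvtColor(im,cv2.COLOR_RGB2BGR))
    for n in["cutter_center","brush_center","cup_center","bottle_a_center","cutting_board","painting_board","pot_a"]:
        print(c,n,[(round(d["score"],2),[round(float(v),3) for v in d["centre"]]) for d in robot.spot_point(n,c)][:4])
o=robot.get_obs();print(o["time"],o["tool_pos"],o["ee_rot"],o["width"])
E
```

```text
pics
top cutter_center [(0.66, [0.686, 0.05, 0.008])]
top brush_center [(0.44, [0.442, -0.057, 0.004])]
top cup_center [(0.75, [0.56, -0.007, 0.015])]
top bottle_a_center [(0.71, [0.574, 0.104, -0.001]), (0.63, [0.688, -0.115, 0.044])]
top cutting_board [(0.82, [0.525, -0.311, 0.002])]
top painting_board [(0.92, [0.523, 0.273, 0.001]), (0.28, [0.443, -0.057, 0.003])]
top pot_a [(0.52, [0.564, -0.101, 0.001]), (0.46, [0.573, 0.103, -0.001])]
scene cutter_center [(0.71, [0.69, 0.051, 0.007])]
scene brush_center []
scene cup_center [(0.72, [0.557, -0.004, 0.016]), (0.42, [0.441, -0.06, 0.005])]
scene bottle_a_center [(0.74, [0.69, -0.113, 0.041])]
scene cutting_board []
scene painting_board [(0.74, [0.526, 0.277, -0.001])]
scene pot_a [(0.65, [0.565, -0.1, 0.002]), (0.63, [0.572, 0.103, 0.002])]
0.8 [ 0.20542292 -0.51018308  0.40475496] [3.14142770e+00 6.18795309e-05 3.82799391e-01] 0.09400681769447024
```

View pics/top0.png

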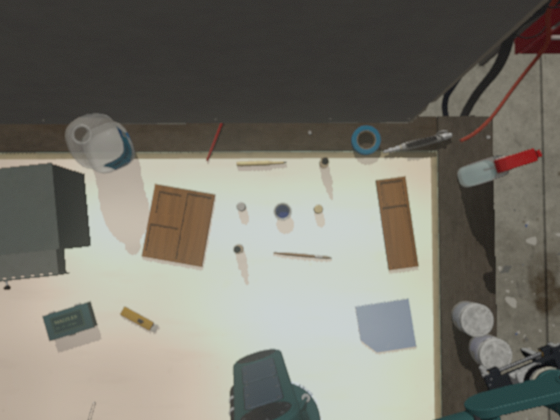

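View pics/scene0.png

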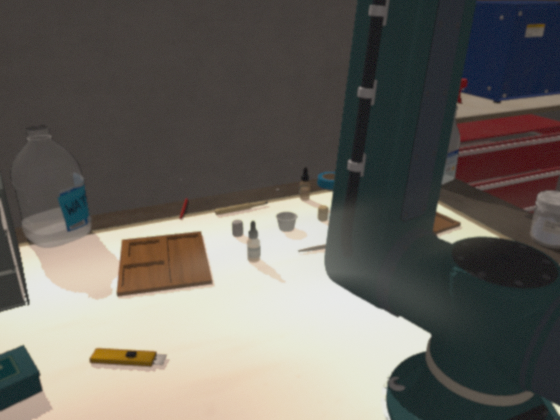

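The top view (up is +x, left is +y) shows the cutter at (261,164), bottles at (324,161) and (238,249), pots at (241,207) and (318,209), the cup at (282,211) and the brush at (303,255). The painting board is at (179,225) and the cutting board at (397,223). The scene view agrees. I'll measure the boards and rods precisely.

```bash
cat > h.py <<'E'
from bench import robot
import cv2, numpy as np
def w(cam,uv,z):
    m=robot.camera_model(cam);K=np.array(m["camera_matrix"],float);R=cv2.Rodrigues(np.array(m["rvec"],float))[0];t=np.array(m["tvec"],float).ravel()
    C=-R.T@t;d=R.T@np.linalg.inv(K)@np.array([uv[0],uv[1],1.])
    return (C+d*(z-C[2])/d[2])
def px(cam,p):
    m=robot.camera_model(cam)
    return cv2.projectPoints(np.array([p],float),np.array(m["rvec"],float),np.array(m["tvec"],float),np.array(m["camera_matrix"],float),None)[0].ravel()
def st():
    o=robot.get_obs();return o["time"],np.round(o["tool_pos"],4),np.round(o["ee_rot"],3),round(o["width"],4)
E
python3 - <<'E'
from h import *
im=cv2.imread("pics/top0.png")
hsv=cv2.cvtColor(im,cv2.COLOR_BGR2HSV)
def comp(roi,fn,z,nm):
    x0,y0,x1,y1=roi; m=fn(im[y0:y1,x0:x1].astype(int),hsv[y0:y1,x0:x1].astype(int)).astype(np.uint8)
    n,l,s,c=cv2.connectedComponentsWithStats(m); k=1+np.argmax(s[1:,4])
    ys,xs=np.nonzero(l==k); P=np.array([w("top",(x+x0,y+y0),z)[:2] for x,y in zip(xs,ys)],np.float32)
    r=cv2.minAreaRect(P); print(nm,len(P),np.round(P.mean(0),4),np.round(r[0],4),np.round(r[1],4),round(r[2],2)); 
board=lambda b,h:(h[...,1]>90)&(h[...,2]<190)
comp((135,175,225,275),board,.009,"paint"); comp((365,168,428,278),board,.009,"cutb")
dark=lambda b,h:(h[...,2]<215)
comp((232,157,292,171),dark,.007,"cutter"); comp((268,245,336,263),dark,.005,"brush")
comp((270,200,295,222),dark,.025,"cup"); comp((234,200,250,214),dark,.017,"potL");comp((310,200,326,216),dark,.017,"potR")
print("cam",w("top",(280,210),0),"wall line",w("top",(260,152),0),w("top",(260,124),0))
for nm,uv in(("botcapL",(238,249)),("botcapR",(324,161))):print(nm,w("top",uv,.086),w("top",uv,.043))
cv2.imwrite("pics/crop.png",cv2.resize(im[140:280,135:425],None,fx=2.75,fy=2.75,interpolation=cv2.INTER_CUBIC))
m=robot.camera_model("top");R=cv2.Rodrigues(np.array(m["rvec"]))[0];print("C",-R.T@np.ravel(m["tvec"]))
E
```

```text
Traceback (most recent call last):
  File "h.py", line 4, in w
    m=robot.camera_model(cam);K=np.array(m["camera_matrix"],float);R=cv2.Rodrigues(np.array(m["rvec"],float))[0];t=np.array(m["tvec"],float).ravel()
ValueError: time passes only in moves, steps and waits
```

```bash
cat > h.py <<'E'
from bench import robot
import cv2, numpy as np
M={c:{k:np.array(v,float) for k,v in robot.camera_model(c).items() if k in("camera_matrix","rvec","tvec")} for c in("top","scene")}
def w(cam,uv,z):
    m=M[cam];K=m["camera_matrix"];R=cv2.Rodrigues(m["rvec"])[0];t=m["tvec"].ravel()
    C=-R.T@t;d=R.T@np.linalg.inv(K)@np.array([uv[0],uv[1],1.])
    return (C+d*(z-C[2])/d[2])
def px(cam,p):
    m=M[cam];return cv2.projectPoints(np.array([p],float),m["rvec"],m["tvec"],m["camera_matrix"],None)[0].ravel()
def st():
    o=robot.get_obs();return o["time"],np.round(o["tool_pos"],4),np.round(o["ee_rot"],3),round(o["width"],4)
E
python3 - <<'E'
from h import *
im=cv2.imread("pics/top0.png")
hsv=cv2.cvtColor(im,cv2.COLOR_BGR2HSV)
def comp(roi,fn,z,nm):
    x0,y0,x1,y1=roi; m=fn(im[y0:y1,x0:x1].astype(int),hsv[y0:y1,x0:x1].astype(int)).astype(np.uint8)
    n,l,s,c=cv2.connectedComponentsWithStats(m); k=1+np.argmax(s[1:,4])
    ys,xs=np.nonzero(l==k); P=np.array([w("top",(x+x0,y+y0),z)[:2] for x,y in zip(xs,ys)],np.float32)
    r=cv2.minAreaRect(P); print(nm,len(P),np.round(P.mean(0),4),np.round(r[0],4),np.round(r[1],4),round(r[2],2)); 
board=lambda b,h:(h[...,1]>90)&(h[...,2]<190)
comp((135,175,225,275),board,.009,"paint"); comp((365,168,428,278),board,.009,"cutb")
dark=lambda b,h:(h[...,2]<215)
comp((232,157,292,171),dark,.007,"cutter"); comp((268,245,336,263),dark,.005,"brush")
comp((270,200,295,222),dark,.025,"cup"); comp((234,200,250,214),dark,.017,"potL");comp((310,200,326,216),dark,.017,"potR")
print("cam",w("top",(280,210),0),"wall line",w("top",(260,152),0),w("top",(260,124),0))
for nm,uv in(("botcapL",(238,249)),("botcapR",(324,161))):print(nm,w("top",uv,.086),w("top",uv,.043))
cv2.imwrite("pics/crop.png",cv2.resize(im[140:280,135:425],None,fx=2.75,fy=2.75,interpolation=cv2.INTER_CUBIC))
m=robot.camera_model("top");R=cv2.Rodrigues(np.array(m["rvec"]))[0];print("C",-R.T@np.ravel(m["tvec"]))
E
```

```text
paint 4261 [0.5211 0.2753] [0.5216 0.2752] [0.161  0.1931] 79.82
cutb 2518 [ 0.5249 -0.3133] [ 0.5257 -0.3132] [0.2401 0.077 ] 7.72
cutter 840 [0.6872 0.0501] [0.6872 0.0501] [0.1598 0.0354] 89.79
brush 1224 [ 0.4438 -0.0571] [ 0.4438 -0.0571] [0.1804 0.0456] 89.82
cup 550 [ 0.5588 -0.005 ] [ 0.5588 -0.005 ] [0.0639 0.056 ] 89.81
potL 224 [0.5703 0.1034] [0.5703 0.1034] [0.0403 0.0349] 89.81
potR 256 [ 0.5669 -0.1001] [ 0.5669 -0.1001] [0.0402 0.0403] 89.69
cam [5.61383928e-01 4.26418596e-04 0.00000000e+00] wall line [0.71960352 0.05437293 0.        ] [0.7964073  0.05425407 0.        ]
botcapL [0.45837254 0.10699465 0.086     ] [0.45732455 0.11060967 0.043     ]
botcapR [ 0.68231549 -0.11295748  0.086     ] [ 0.68833962 -0.11628855  0.043     ]
C [ 0.49155785 -0.00747706  1.44761977]
```

View pics/crop.png

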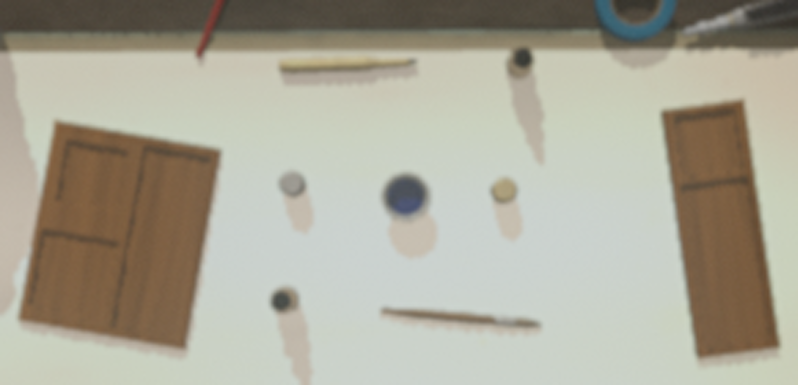

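The upscaled crop confirms the layout:
- Both boards have their square recess at the top, so local x points up.
- Cutter ends are at crop (280,66) and (415,62).
- Brush ends are at (381,311) and (540,324).
- Bottle caps are at (281,300) and (521,57), and the cup rim is at (406,195).

```bash
cat >> h.py <<'E'
def go(x,y,z,yaw_deg=None):
    "grasp-point target -> remaining turn, then shift in tool axes at final yaw (units)"
    o=robot.get_obs();p=np.array(o["tool_pos"]);yaw=o["ee_rot"][2]
    t=yaw if yaw_deg is None else np.radians(yaw_deg); d=np.array([x,y,z+.18])-p
    f=lambda a:np.round(np.array([np.cos(a)*d[0]+np.sin(a)*d[1],np.sin(a)*d[0]-np.cos(a)*d[1],-d[2]])/.04,2)
    print("t",round(o["time"],2),"p",p.round(4),"rpy",np.round(o["ee_rot"],3),"w",round(o["width"],4),"F",np.round(o["finger_force"],1),np.round(o["wrist_force"],1))
    print("twist z units",round(-(t-yaw)/.1,2),"shift@final",f(t),"@now",f(yaw))
E
python3 - <<'E'
from h import *
c=lambda u,v:((u+.5)/2.75-.5+135,(v+.5)/2.75-.5+140)
for n,a,b,z in(("cutter",(280,66),(415,62),.009),("brush",(381,311),(540,324),.005)):
    A=w("top",c(*a),z)[:2];B=w("top",c(*b),z)[:2];d=A-B;print(n,(A+B)/2,np.hypot(*d),np.degrees(np.arctan2(d[1],d[0])))
for n,a,z in(("cup",(406,195),.031),("botL",(281,300),.08),("botR",(521,57),.08),("potL",(292,183),.034),("potR",(503,189),.034)):print(n,w("top",c(*a),z))
print("botL foot scene",w("scene",(254,257),0),"ledge/wall scene",w("scene",(240,212),0),w("scene",(240,200),0),w("scene",(240,195),0), "cam scene px of wall x .79", px("scene",(.79,.05,0)),px("scene",(.72,.05,0)))
s=cv2.imread("pics/scene0.png")[140:310,100:360]
cv2.imwrite("pics/s1.png",cv2.resize(s,None,fx=3,fy=3,interpolation=cv2.INTER_CUBIC))
go(.444,-.057,.12,85)
E
```

```text
cutter [0.68840412 0.05121327] 0.13273244637210263 91.50046474400123
brush [ 0.43938031 -0.05875304] 0.15602573544634754 85.15722584151912
cup [ 0.55829979 -0.00588376  0.031     ]
botL [0.45881446 0.11040031 0.08      ]
botR [ 0.6846802  -0.11378237  0.08      ]
potL [0.57008711 0.10380145 0.034     ]
potR [ 0.56362549 -0.09921827  0.034     ]
botL foot scene [0.47348205 0.10673675 0.        ] ledge/wall scene [ 6.86163226e-01  5.88444456e-02 -5.55111512e-17] [0.75437965 0.03393965 0.        ] [7.85152547e-01 2.27049186e-02 5.55111512e-17] cam scene px of wall x .79 [229.44010494 195.99054262] [238.66276466 206.11675833]
t 0.8 p [ 0.2054 -0.5102  0.4048] rpy [3.141 0.    0.383] w 0.094 F 0.0 [-0.1  0.5 -0.3]
twist z units -11.01 shift@final [11.81  4.95  2.62] @now [ 9.76 -8.28  2.62]
```

View pics/s1.png

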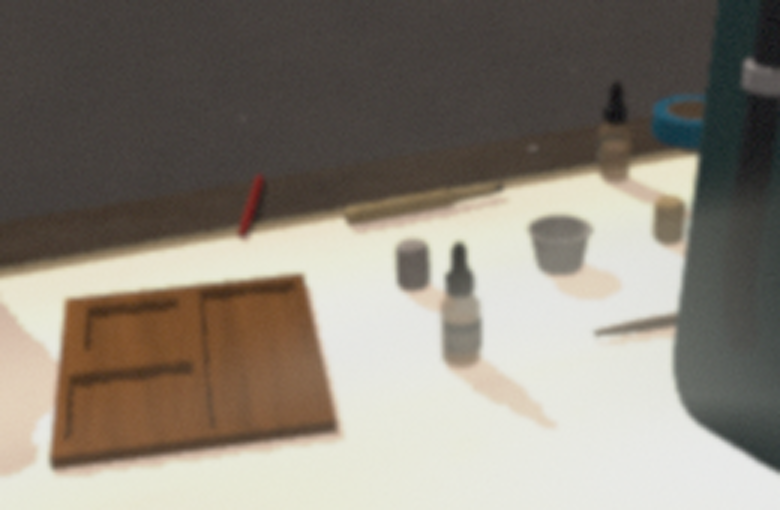

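The scene crop shows that the strip behind the cutter is flush and that the wall starts at about x=0.79. That leaves about 13 mm for the gripper body at the cutter. I'll start with the brush.

```bash
cat >> h.py <<'E'
def plan(x,y,z,yaw_deg,n):
    "n rows of tool-axis shifts/turn, rounded, with rounding fed back"
    o=robot.get_obs();p=np.array(o["tool_pos"]);yaw=o["ee_rot"][2];T=np.array([x,y,z+.18]);t=np.radians(yaw_deg)
    print("t",round(o["time"],2),"p",p.round(4),"yaw",round(float(np.degrees(yaw)),1),"w",round(o["width"],4),"F",np.round(o["finger_force"],1),np.round(o["wrist_force"],1))
    tr=[];tw=[]
    for k in range(n,0,-1):
        d=(T-p)/k;R=np.array([[np.cos(yaw),np.sin(yaw),0],[np.sin(yaw),-np.cos(yaw),0],[0,0,-1]])
        s=np.clip(np.round(R.T@d/.04,2),-1,1);r=float(np.clip(round(-(t-yaw)/k/.1,2),-1,1))
        p=p+R@s*.04;yaw-=r*.1;tr.append(s.tolist());tw.append([0,0,r])
    for i in range(0,n,8):print(tr[i:i+8],"\n",tw[i:i+8])
E
python3 -c "
from h import *
plan(.4405,-.0580,.15,85.2,15)"
```

```text
t 0.8 p [ 0.2054 -0.5102  0.4048] yaw 21.9 w 0.094 F 0.0 [-0.1  0.5 -0.3]
[[0.64, -0.55, 0.12], [0.68, -0.5, 0.12], [0.72, -0.45, 0.13], [0.75, -0.4, 0.12], [0.78, -0.34, 0.13], [0.8, -0.28, 0.12], [0.82, -0.22, 0.13], [0.83, -0.16, 0.12]] 
 [[0, 0, -0.74], [0, 0, -0.74], [0, 0, -0.74], [0, 0, -0.74], [0, 0, -0.73], [0, 0, -0.74], [0, 0, -0.73], [0, 0, -0.74]]
[[0.85, -0.1, 0.13], [0.85, -0.04, 0.12], [0.85, 0.02, 0.13], [0.85, 0.09, 0.12], [0.84, 0.15, 0.13], [0.82, 0.21, 0.12], [0.81, 0.26, 0.13]] 
 [[0, 0, -0.73], [0, 0, -0.74], [0, 0, -0.73], [0, 0, -0.74], [0, 0, -0.73], [0, 0, -0.74], [0, 0, -0.73]]
```

>>> play_rows(translation=[[0.64,-0.55,0.12],[0.68,-0.5,0.12],[0.72,-0.45,0.13],[0.75,-0.4,0.12],[0.78,-0.34,0.13],[0.8,-0.28,0.12],[0.82,-0.22,0.13],[0.83,-0.16,0.12]], twist=[[0,0,-0.74],[0,0,-0.74],[0,0,-0.74],[0,0,-0.74],[0,0,-0.73],[0,0,-0.74],[0,0,-0.73],[0,0,-0.74]], gripper=[1,1,1,0.5,0,0,0,0])

```text
time: 1.6
tool_pos: [0.3311, -0.2684, 0.3651]
ee_rot: [3.141, 0.0, 0.976]
wrist_force: [-0.4, -0.3, -0.1]
width: 0.0574
finger_force: 0.0
```

>>> play_rows(translation=[[0.85,-0.1,0.13],[0.85,-0.04,0.12],[0.85,0.02,0.13],[0.85,0.09,0.12],[0.84,0.15,0.13],[0.82,0.21,0.12],[0.81,0.26,0.13],[0,0,0]], twist=[[0,0,-0.73],[0,0,-0.74],[0,0,-0.73],[0,0,-0.74],[0,0,-0.73],[0,0,-0.74],[0,0,-0.73],[0,0,0]], gripper=[0,0,0,0,0,0,0,0])

```text
time: 2.4
tool_pos: [0.4412, -0.0552, 0.3292]
ee_rot: [-3.141, -0.002, 1.493]
wrist_force: [0.1, -0.5, 0.3]
width: 0.0471
finger_force: 0.0
```

```bash
python3 -c "
from h import *
go(.4405,-.0580,.021,85.2)"
```

```text
t 2.4 p [ 0.4412 -0.0552  0.3292] rpy [-3.141e+00 -2.000e-03  1.493e+00] w 0.0471 F 0.0 [ 0.1 -0.5  0.3]
twist z units 0.06 shift@final [-0.07 -0.01  3.2 ] @now [-0.07 -0.01  3.2 ]
```

>>> play_rows(translation=[[-0.07,0,1],[0,0,1],[0,0,0.8],[0,0,0.4],[0,0,0],[0,0,0],[0,0,0],[0,0,0]], twist=[[0,0,0.06],[0,0,0],[0,0,0],[0,0,0],[0,0,0],[0,0,0],[0,0,0],[0,0,0]], gripper=[0,0,0,0,0,-1,-1,-1])

```text
time: 3.2
tool_pos: [0.4403, -0.0611, 0.2023]
ee_rot: [3.141, 0.0, 1.48]
wrist_force: [-0.1, 0.2, -0.3]
width: 0.0267
finger_force: 0.0
```

>>> play_rows(translation=[[0,0,0],[0,0,0],[0,0,-0.5],[0,0,-1],[0,0,-1],[0,0,-0.5]], twist=[[0,0,0],[0,0,0],[0,0,0],[0,0,0],[0,0,0],[0,0,0]], gripper=[-1,-1,-1,-1,-1,-1])

```text
time: 3.8
tool_pos: [0.4408, -0.0609, 0.3258]
ee_rot: [3.136, 0.001, 1.481]
wrist_force: [-0.0, 0.4, 0.6]
width: 0.0099
finger_force: 30.0
```

```bash
python3 -c "
from h import *
im=robot.snapshot('top');robot.snapshot('scene')
print(robot.spot_point('brush_center','top'))
cv2.imwrite('pics/top1.png',cv2.resize(cv2.cvtColor(im[130:290,130:430],cv2.COLOR_RGB2BGR),None,fx=2.5,fy=2.5,interpolation=2))
plan(.5146,.2337,.14,169.8,16)"
```

```text
[]
t 3.95 p [ 0.4406 -0.0608  0.3232] yaw 84.8 w 0.0102 F 30.0 [-0.7  1.  -1.4]
[[0.47, 0.07, 0.0], [0.46, 0.12, 0.01], [0.45, 0.16, 0.0], [0.43, 0.2, 0.01], [0.41, 0.24, 0.0], [0.39, 0.28, 0.01], [0.36, 0.31, 0.0], [0.33, 0.34, 0.01]] 
 [[0, 0, -0.93], [0, 0, -0.93], [0, 0, -0.93], [0, 0, -0.93], [0, 0, -0.93], [0, 0, -0.93], [0, 0, -0.92], [0, 0, -0.93]]
[[0.29, 0.37, 0.0], [0.26, 0.4, 0.01], [0.22, 0.42, 0.0], [0.18, 0.44, 0.01], [0.14, 0.45, 0.0], [0.1, 0.46, 0.01], [0.06, 0.47, 0.0], [0.01, 0.47, 0.01]] 
 [[0, 0, -0.92], [0, 0, -0.93], [0, 0, -0.92], [0, 0, -0.93], [0, 0, -0.92], [0, 0, -0.93], [0, 0, -0.92], [0, 0, -0.93]]
```

View pics/top1.png

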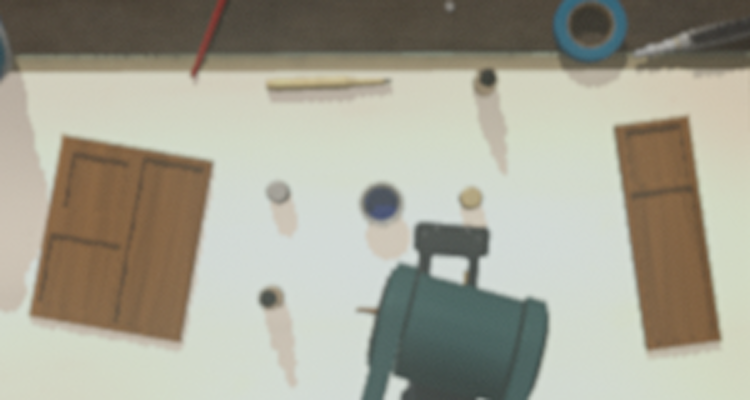

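Brush is in the grip (opening 10 mm, its left end visible at (365,310)), and nothing else has moved. Carrying it to the painting board.

>>> play_rows(translation=[[0.47,0.07,0.0],[0.46,0.12,0.01],[0.45,0.16,0.0],[0.43,0.2,0.01],[0.41,0.24,0.0],[0.39,0.28,0.01],[0.36,0.31,0.0],[0.33,0.34,0.01]], twist=[[0,0,-0.93],[0,0,-0.93],[0,0,-0.93],[0,0,-0.93],[0,0,-0.93],[0,0,-0.93],[0,0,-0.92],[0,0,-0.93]], gripper=[-1,-1,-1,-1,-1,-1,-1,-1])

```text
time: 4.75
tool_pos: [0.4767, 0.0877, 0.3173]
ee_rot: [-3.137, -0.003, 2.228]
wrist_force: [-0.2, -0.8, -0.9]
width: 0.0101
finger_force: 30.0
```

>>> play_rows(translation=[[0.29,0.37,0.0],[0.26,0.4,0.01],[0.22,0.42,0.0],[0.18,0.44,0.01],[0.14,0.45,0.0],[0.1,0.46,0.01],[0.06,0.47,0.0],[0.01,0.47,0.01]], twist=[[0,0,-0.92],[0,0,-0.93],[0,0,-0.92],[0,0,-0.93],[0,0,-0.92],[0,0,-0.93],[0,0,-0.92],[0,0,-0.93]], gripper=[-1,-1,-1,-1,-1,-1,-1,-1])

```text
time: 5.55
tool_pos: [0.5138, 0.2343, 0.3154]
ee_rot: [-3.139, -0.004, 2.968]
wrist_force: [-0.1, 0.4, -1.5]
width: 0.0099
finger_force: 30.0
```

>>> play_rows(translation=[[0,0,0]], twist=[[0,0,0]], gripper=[-1])

```text
time: 5.65
tool_pos: [0.5139, 0.2351, 0.3154]
ee_rot: [-3.14, -0.004, 2.966]
wrist_force: [0.5, 0.1, -0.0]
width: 0.0097
finger_force: 30.0
```

```bash
python3 -c "
from h import *
go(.5176,.2332,.0245,169.8)
im=robot.snapshot('top')
cv2.imwrite('pics/top2.png',cv2.resize(cv2.cvtColor(im[150:290,100:300],cv2.COLOR_RGB2BGR),None,fx=3,fy=3,interpolation=2))"
```

```text
t 5.65 p [0.5139 0.2351 0.3154] rpy [-3.14  -0.004  2.966] w 0.0097 F 30.0 [ 0.5  0.1 -0. ]
twist z units 0.03 shift@final [-0.1  -0.03  2.77] @now [-0.1  -0.03  2.77]
```

>>> play_rows(translation=[[-0.1,-0.03,0.5],[0,0,0.9],[0,0,0.8],[0,0,0.3],[0,0,0.15],[0,0,0.05],[0,0,0],[0,0,0]], twist=[[0,0,0],[0,0,0],[0,0,0],[0,0,0],[0,0,0],[0,0,0],[0,0,0],[0,0,0]], gripper=[-1,-1,-1,-1,-1,-1,-1,-1])

```text
time: 6.5
tool_pos: [0.5186, 0.2319, 0.2124]
ee_rot: [3.14, 0.003, 2.964]
wrist_force: [-0.2, 0.2, 0.5]
width: 0.0096
finger_force: 30.0
```

>>> play_rows(translation=[[0,0,0.05],[0,0,0.05],[0,0,0.03],[0,0,0],[0,0,0],[0,0,0]], twist=[[0,0,0],[0,0,0],[0,0,0],[0,0,0],[0,0,0],[0,0,0]], gripper=[-1,-1,-1,-1,-1,-1])

```text
time: 7.1
tool_pos: [0.518, 0.2318, 0.2054]
ee_rot: [-3.141, 0.0, 2.964]
wrist_force: [-1.0, 1.4, -1.0]
width: 0.0099
finger_force: 30.0
```

>>> play_rows(translation=[[0,0,0],[0,0,0],[0,0,0],[0,0,-0.3],[0,0,-0.7],[0,0,-1],[0,0,-1],[0,0,-0.5]], twist=[[0,0,0],[0,0,0],[0,0,0],[0,0,0],[0,0,0],[0,0,0],[0,0,0],[0,0,0]], gripper=[-0.5,-0.5,-0.5,-0.5,-0.5,-0.5,-0.5,-0.5])

```text
time: 7.9
tool_pos: [0.5183, 0.2319, 0.3513]
ee_rot: [3.138, 0.007, 2.964]
wrist_force: [0.4, 0.2, 0.1]
width: 0.0235
finger_force: 0.0
```

```bash
python3 -c "
from h import *
plan(.5583,-.0059,.15,90,15)"
```

```text
t 7.9 p [0.5183 0.2319 0.3513] yaw 169.8 w 0.0235 F 0.0 [0.4 0.2 0.1]
[[-0.14, -0.38, 0.04], [-0.17, -0.36, 0.04], [-0.2, -0.35, 0.03], [-0.23, -0.33, 0.04], [-0.26, -0.3, 0.03], [-0.29, -0.28, 0.04], [-0.32, -0.25, 0.03], [-0.34, -0.22, 0.04]] 
 [[0, 0, 0.93], [0, 0, 0.93], [0, 0, 0.93], [0, 0, 0.93], [0, 0, 0.93], [0, 0, 0.93], [0, 0, 0.93], [0, 0, 0.93]]
[[-0.36, -0.19, 0.03], [-0.37, -0.15, 0.04], [-0.38, -0.12, 0.03], [-0.39, -0.08, 0.04], [-0.4, -0.04, 0.03], [-0.4, -0.01, 0.04], [-0.4, 0.04, 0.03]] 
 [[0, 0, 0.93], [0, 0, 0.93], [0, 0, 0.93], [0, 0, 0.93], [0, 0, 0.92], [0, 0, 0.93], [0, 0, 0.92]]
```

```bash
python3 -c "
from h import *
plan(.6884,.0510,.15,91.5,15)"
```

```text
t 7.9 p [0.5183 0.2319 0.3513] yaw 169.8 w 0.0235 F 0.0 [0.4 0.2 0.1]
[[-0.33, -0.25, 0.04], [-0.35, -0.22, 0.04], [-0.37, -0.18, 0.03], [-0.39, -0.15, 0.04], [-0.4, -0.11, 0.03], [-0.41, -0.07, 0.04], [-0.41, -0.04, 0.03], [-0.41, -0.0, 0.04]] 
 [[0, 0, 0.91], [0, 0, 0.91], [0, 0, 0.91], [0, 0, 0.91], [0, 0, 0.91], [0, 0, 0.91], [0, 0, 0.91], [0, 0, 0.91]]
[[-0.41, 0.04, 0.03], [-0.41, 0.07, 0.04], [-0.4, 0.11, 0.03], [-0.39, 0.15, 0.04], [-0.37, 0.18, 0.03], [-0.35, 0.22, 0.04], [-0.33, 0.24, 0.03]] 
 [[0, 0, 0.91], [0, 0, 0.91], [0, 0, 0.91], [0, 0, 0.91], [0, 0, 0.92], [0, 0, 0.91], [0, 0, 0.92]]
```

>>> play_rows(translation=[[-0.33,-0.25,0.04],[-0.35,-0.22,0.04],[-0.37,-0.18,0.03],[-0.39,-0.15,0.04],[-0.4,-0.11,0.03],[-0.41,-0.07,0.04],[-0.41,-0.04,0.03],[-0.41,0.0,0.04]], twist=[[0,0,0.91],[0,0,0.91],[0,0,0.91],[0,0,0.91],[0,0,0.91],[0,0,0.91],[0,0,0.91],[0,0,0.91]], gripper=[0,0,0,0,0,0,0,0])

```text
time: 8.7
tool_pos: [0.609, 0.1347, 0.335]
ee_rot: [3.141, 0.001, 2.232]
wrist_force: [0.9, 0.0, 0.2]
width: 0.0469
finger_force: 0.0
```

>>> play_rows(translation=[[-0.41,0.04,0.03],[-0.41,0.07,0.04],[-0.4,0.11,0.03],[-0.39,0.15,0.04],[-0.37,0.18,0.03],[-0.35,0.22,0.04],[-0.33,0.24,0.03],[0,0,0]], twist=[[0,0,0.91],[0,0,0.91],[0,0,0.91],[0,0,0.91],[0,0,0.92],[0,0,0.91],[0,0,0.92],[0,0,0]], gripper=[0,0,0,0,0,0,0,0])

```text
time: 9.5
tool_pos: [0.6887, 0.0494, 0.3245]
ee_rot: [3.141, 0.001, 1.595]
wrist_force: [-0.2, -0.5, -1.0]
width: 0.0472
finger_force: 0.0
```

```bash
python3 -c "
from h import *
im=robot.snapshot('scene')
print(robot.spot_point('cutter_center','scene'),robot.spot_point('brush_center','scene'))
cv2.imwrite('pics/s2.png',cv2.cvtColor(im,cv2.COLOR_RGB2BGR))
go(.6884,.0510,.021,91.5)
go(.6884,.0510,.021,91.5)"
```

```text
[{'centre': [0.5173, 0.233, 0.0078], 'score': 0.54}, {'centre': [0.689, 0.0522, 0.0059], 'score': 0.53}] [{'centre': [0.5182, 0.2302, 0.0091], 'score': 0.58}]
t 9.65 p [0.6876 0.0515 0.3248] rpy [ 3.141 -0.     1.599] w 0.0471 F 0.0 [-0.2 -0.5  0.8]
twist z units 0.02 shift@final [-0.01  0.02  3.1 ] @now [-0.01  0.02  3.1 ]
t 9.65 p [0.6876 0.0515 0.3248] rpy [ 3.141 -0.     1.599] w 0.0471 F 0.0 [-0.2 -0.5  0.8]
twist z units 0.02 shift@final [-0.01  0.02  3.1 ] @now [-0.01  0.02  3.1 ]
```

View pics/s2.png

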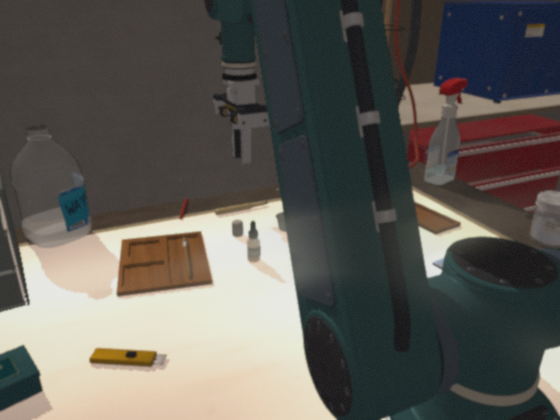

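The brush lies in the painting board's long recess at (187,255), about 4 mm from centre. The cutter's pose is confirmed, so I'm descending on it.

>>> play_rows(translation=[[0,0,0.6],[0,0,1],[0,0,0.8],[0,0,0.4],[0,0,0.25],[0,0,0],[0,0,0],[0,0,0]], twist=[[0,0,0],[0,0,0],[0,0,0],[0,0,0],[0,0,0],[0,0,0],[0,0,0],[0,0,0]], gripper=[0,0,0,0,0,0,-1,-1])

```text
time: 10.45
tool_pos: [0.6887, 0.051, 0.2048]
ee_rot: [3.137, 0.0, 1.597]
wrist_force: [-0.1, 0.6, 0.9]
width: 0.0349
finger_force: 0.0
```

>>> play_rows(translation=[[0,0,0],[0,0,0],[0,0,0],[0,0,-0.5],[0,0,-1],[0,0,-1],[0,0,-1],[0,0,-0.4]], twist=[[0,0,0],[0,0,0],[0,0,0],[0,0,0],[0,0,0],[0,0,0],[0,0,0],[0,0,0]], gripper=[-1,-1,-1,-1,-1,-1,-1,-1])

```text
time: 11.25
tool_pos: [0.6881, 0.051, 0.3643]
ee_rot: [3.133, 0.0, 1.597]
wrist_force: [0.2, 0.3, 1.1]
width: 0.014
finger_force: 30.0
```

```bash
python3 -c "
from h import *
plan(.4913,-.3166,.17,7.7,16)"
```

```text
t 11.25 p [0.6881 0.051  0.3643] yaw 91.5 w 0.014 F 30.0 [0.2 0.3 1.1]
[[-0.57, -0.32, 0.02], [-0.59, -0.27, 0.02], [-0.62, -0.21, 0.02], [-0.63, -0.16, 0.02], [-0.64, -0.1, 0.02], [-0.65, -0.04, 0.02], [-0.65, 0.02, 0.02], [-0.65, 0.08, 0.02]] 
 [[0, 0, 0.91], [0, 0, 0.91], [0, 0, 0.91], [0, 0, 0.91], [0, 0, 0.92], [0, 0, 0.91], [0, 0, 0.92], [0, 0, 0.91]]
[[-0.64, 0.14, 0.02], [-0.62, 0.19, 0.03], [-0.6, 0.25, 0.02], [-0.58, 0.3, 0.03], [-0.55, 0.36, 0.02], [-0.51, 0.4, 0.03], [-0.47, 0.45, 0.02], [-0.42, 0.49, 0.03]] 
 [[0, 0, 0.92], [0, 0, 0.91], [0, 0, 0.92], [0, 0, 0.91], [0, 0, 0.92], [0, 0, 0.91], [0, 0, 0.92], [0, 0, 0.91]]
```

>>> play_rows(translation=[[-0.57,-0.32,0.02],[-0.59,-0.27,0.02],[-0.62,-0.21,0.02],[-0.63,-0.16,0.02],[-0.64,-0.1,0.02],[-0.65,-0.04,0.02],[-0.65,0.02,0.02],[-0.65,0.08,0.02]], twist=[[0,0,0.91],[0,0,0.91],[0,0,0.91],[0,0,0.91],[0,0,0.92],[0,0,0.91],[0,0,0.92],[0,0,0.91]], gripper=[-1,-1,-1,-1,-1,-1,-1,-1])

```text
time: 12.05
tool_pos: [0.589, -0.1337, 0.3517]
ee_rot: [-3.141, 0.0, 0.863]
wrist_force: [-0.5, -1.1, -0.8]
width: 0.014
finger_force: 30.0
```

>>> play_rows(translation=[[-0.64,0.14,0.02],[-0.62,0.19,0.03],[-0.6,0.25,0.02],[-0.58,0.3,0.03],[-0.55,0.36,0.02],[-0.51,0.4,0.03],[-0.47,0.45,0.02],[-0.42,0.49,0.03]], twist=[[0,0,0.92],[0,0,0.91],[0,0,0.92],[0,0,0.91],[0,0,0.92],[0,0,0.91],[0,0,0.92],[0,0,0.91]], gripper=[-1,-1,-1,-1,-1,-1,-1,-1])

```text
time: 12.85
tool_pos: [0.4905, -0.3172, 0.3438]
ee_rot: [-3.142, 0.0, 0.131]
wrist_force: [-0.2, 0.0, 0.0]
width: 0.0139
finger_force: 30.0
```

>>> play_rows(translation=[[0,0,0],[0,0,0]], twist=[[0,0,0],[0,0,0]], gripper=[-1,-1])

```text
time: 13.05
tool_pos: [0.491, -0.3166, 0.3438]
ee_rot: [-3.141, -0.0, 0.135]
wrist_force: [0.8, 0.5, -0.7]
width: 0.0144
finger_force: 30.0
```

```bash
python3 -c "
from h import *
go(.4913,-.3166,.0255,7.7)"
```

```text
t 13.05 p [ 0.491  -0.3166  0.3438] rpy [-3.141 -0.     0.135] w 0.0144 F 30.0 [ 0.8  0.5 -0.7]
twist z units 0.0 shift@final [0.01 0.   3.46] @now [0.01 0.   3.46]
```

>>> play_rows(translation=[[0,0,0.6],[0,0,1],[0,0,0.9],[0,0,0.6],[0,0,0.2],[0,0,0.1],[0,0,0],[0,0,0]], twist=[[0,0,0],[0,0,0],[0,0,0],[0,0,0],[0,0,0],[0,0,0],[0,0,0],[0,0,0]], gripper=[-1,-1,-1,-1,-1,-1,-1,-1])

```text
time: 13.85
tool_pos: [0.492, -0.3167, 0.2099]
ee_rot: [3.139, -0.003, 0.135]
wrist_force: [-0.1, -0.1, -0.7]
width: 0.0139
finger_force: 30.0
```

```bash
python3 -c "
from h import *
go(.4913,-.3166,.0255,7.7)
robot.snapshot('top')
go(.4913,-.3166,.0255,7.7)"
```

```text
t 13.85 p [ 0.492  -0.3167  0.2099] rpy [ 3.139e+00 -3.000e-03  1.350e-01] w 0.0139 F 30.0 [-0.1 -0.1 -0.7]
twist z units 0.01 shift@final [-0.02 -0.    0.11] @now [-0.02 -0.    0.11]
t 13.9 p [ 0.4919 -0.3167  0.2099] rpy [ 3.139e+00 -3.000e-03  1.350e-01] w 0.0135 F 30.0 [0.2 0.  0.3]
twist z units 0.01 shift@final [-0.01 -0.01  0.11] @now [-0.01 -0.01  0.11]
```

>>> play_rows(translation=[[0,0,0.05],[0,0,0.04],[0,0,0],[0,0,0],[0,0,0]], twist=[[0,0,0],[0,0,0],[0,0,0],[0,0,0],[0,0,0]], gripper=[-1,-1,-1,-0.4,-0.4])

```text
time: 14.4
tool_pos: [0.4912, -0.3165, 0.2045]
ee_rot: [3.141, -0.0, 0.135]
wrist_force: [-0.3, -0.3, 0.3]
width: 0.0262
finger_force: 0.0
```

>>> play_rows(translation=[[0,0,0],[0,0,-0.3],[0,0,-0.7],[0,0,-1],[0,0,-1],[0,0,-1],[0,0,-0.3]], twist=[[0,0,0],[0,0,0],[0,0,0],[0,0,0],[0,0,0],[0,0,0],[0,0,0]], gripper=[-0.4,-0.4,-0.4,-0.4,-0.4,-0.4,-0.4])

```text
time: 15.1
tool_pos: [0.4915, -0.3167, 0.3832]
ee_rot: [3.134, -0.007, 0.135]
wrist_force: [0.4, 1.7, -0.4]
width: 0.0282
finger_force: 0.0
```

```bash
python3 -c "
from h import *
plan(.686,-.114,.19,3,8)"
```

```text
t 15.1 p [ 0.4915 -0.3167  0.3832] yaw 7.7 w 0.0282 F 0.0 [ 0.4  1.7 -0.4]
[[0.69, -0.55, 0.04], [0.68, -0.55, 0.04], [0.68, -0.56, 0.04], [0.67, -0.57, 0.04], [0.66, -0.57, 0.04], [0.66, -0.58, 0.04], [0.65, -0.59, 0.04], [0.65, -0.59, 0.05]] 
 [[0, 0, 0.1], [0, 0, 0.1], [0, 0, 0.1], [0, 0, 0.1], [0, 0, 0.11], [0, 0, 0.1], [0, 0, 0.11], [0, 0, 0.1]]
```

>>> play_rows(translation=[[0.69,-0.55,0.04],[0.68,-0.55,0.04],[0.68,-0.56,0.04],[0.67,-0.57,0.04],[0.66,-0.57,0.04],[0.66,-0.58,0.04],[0.65,-0.59,0.04],[0.65,-0.59,0.05]], twist=[[0,0,0.1],[0,0,0.1],[0,0,0.1],[0,0,0.1],[0,0,0.11],[0,0,0.1],[0,0,0.11],[0,0,0.1]], gripper=[0.6,0.6,0.6,0.6,0.6,0.6,0.6,0.6])

```text
time: 15.9
tool_pos: [0.6865, -0.1125, 0.3621]
ee_rot: [-3.141, 0.002, 0.052]
wrist_force: [-0.3, 0.1, -0.7]
width: 0.0752
finger_force: 0.0
```

>>> play_rows(translation=[[0,0,0],[0,0,0]], twist=[[0,0,0],[0,0,0]], gripper=[0.6,0.6])

```text
time: 16.1
tool_pos: [0.6859, -0.1131, 0.3616]
ee_rot: [-3.142, 0.003, 0.054]
wrist_force: [0.2, -1.0, 0.8]
width: 0.0752
finger_force: 0.0
```

```bash
python3 -c "
from h import *
im=robot.snapshot('top')
print(robot.spot_point('cutter_center','top'),robot.spot_point('brush_center','top'))
cv2.imwrite('pics/top3.png',cv2.resize(cv2.cvtColor(im[130:290,130:430],cv2.COLOR_RGB2BGR),None,fx=2.5,fy=2.5,interpolation=2))
go(.686,-.114,.036,3)"
```

```text
[{'centre': [0.4949, -0.3185, 0.0102], 'score': 0.64}] [{'centre': [0.5167, 0.2326, 0.0051], 'score': 0.48}, {'centre': [0.4935, -0.3194, 0.0092], 'score': 0.37}]
t 16.25 p [ 0.6851 -0.1148  0.3631] rpy [3.141e+00 1.000e-03 5.100e-02] w 0.075 F 0.0 [-0.3 -0.3  0.9]
twist z units -0.01 shift@final [ 0.02 -0.02  3.68] @now [ 0.02 -0.02  3.68]
```

View pics/top3.png

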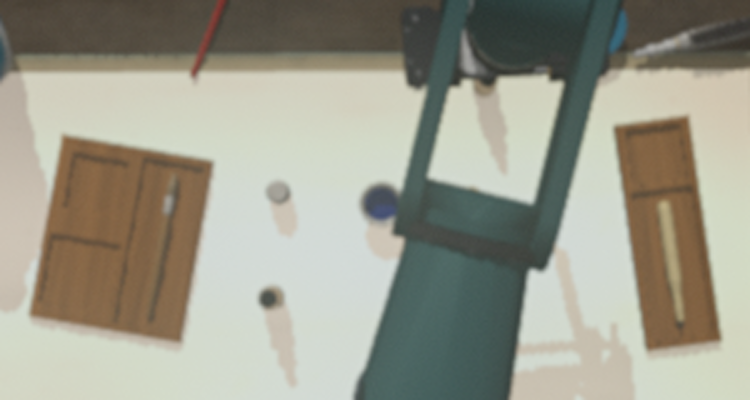

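Both rods lie in their recesses: brush at (167,250), cutter at (673,265). Now bottle R.

>>> play_rows(translation=[[0,0,0.6],[0,0,1],[0,0,1],[0,0,0.7],[0,0,0.35],[0,0,0],[0,0,0],[0,0,0]], twist=[[0,0,0],[0,0,0],[0,0,0],[0,0,0],[0,0,0],[0,0,0],[0,0,0],[0,0,0]], gripper=[0.6,0.6,0.6,0.6,0.6,0.6,-1,-1])

```text
time: 17.05
tool_pos: [0.6865, -0.1142, 0.2202]
ee_rot: [3.14, -0.005, 0.052]
wrist_force: [0.1, -0.1, -0.1]
width: 0.0628
finger_force: 0.0
```

>>> play_rows(translation=[[0,0,0],[0,0,0],[0,0,0],[0,0,0],[0,0,0],[0,0,0]], twist=[[0,0,0],[0,0,0],[0,0,0],[0,0,0],[0,0,0],[0,0,0]], gripper=[-1,-1,-1,-1,-1,-1])

```text
time: 17.65
tool_pos: [0.6858, -0.1138, 0.2173]
ee_rot: [3.141, -0.0, 0.053]
wrist_force: [-0.4, -0.2, 2.0]
width: 0.0265
finger_force: 30.0
```

```bash
python3 -c "
from h import *
go(.686,-.114,.036,3)"
```

```text
t 17.65 p [ 0.6858 -0.1138  0.2173] rpy [ 3.141 -0.     0.053] w 0.0265 F 30.0 [-0.4 -0.2  2. ]
twist z units 0.0 shift@final [0.01 0.   0.03] @now [0.01 0.   0.03]
```

>>> play_rows(translation=[[0,0,-0.3],[0,0,-0.7],[0,0,-1],[-0.3,0.6,-0.5],[-0.35,0.75,0],[-0.35,0.85,0],[-0.35,0.85,0],[-0.35,0.75,0]], twist=[[0,0,0],[0,0,0],[0,0,0],[0,0,0],[0,0,0],[0,0,0],[0,0,0],[0,0,0]], gripper=[-1,-1,-1,-1,-1,-1,-1,-1])

```text
time: 18.45
tool_pos: [0.6252, -0.2704, 0.318]
ee_rot: [3.141, -0.001, 0.053]
wrist_force: [-0.1, 0.1, -0.1]
width: 0.0265
finger_force: 30.0
```

>>> play_rows(translation=[[-0.2,0.5,0],[0,0,0],[0,0,0],[0,0,0]], twist=[[0,0,0],[0,0,0],[0,0,0],[0,0,0]], gripper=[-1,-1,-1,-1])

```text
time: 18.85
tool_pos: [0.6194, -0.2882, 0.3174]
ee_rot: [-3.141, -0.0, 0.054]
wrist_force: [0.5, -0.3, -0.4]
width: 0.0267
finger_force: 30.0
```

```bash
python3 -c "
from h import *
go(.6092,-.3006,.0400,3)"
```

```text
t 18.85 p [ 0.6194 -0.2882  0.3174] rpy [-3.141 -0.     0.054] w 0.0267 F 30.0 [ 0.5 -0.3 -0.4]
twist z units 0.02 shift@final [-0.27  0.3   2.43] @now [-0.27  0.3   2.43]
```

>>> play_rows(translation=[[-0.27,0.3,0.3],[0,0,0.9],[0,0,0.7],[0,0,0.3],[0,0,0.1],[0,0,0.07],[0,0,0],[0,0,0]], twist=[[0,0,0],[0,0,0],[0,0,0],[0,0,0],[0,0,0],[0,0,0],[0,0,0],[0,0,0]], gripper=[-1,-1,-1,-1,-1,-1,-1,-1])

```text
time: 19.65
tool_pos: [0.6092, -0.3023, 0.2242]
ee_rot: [3.14, -0.003, 0.053]
wrist_force: [0.7, 0.6, -0.1]
width: 0.0267
finger_force: 30.0
```

```bash
python3 -c "
from h import *
go(.6092,-.3006,.0400,3)"
```

```text
t 19.65 p [ 0.6092 -0.3023  0.2242] rpy [ 3.14e+00 -3.00e-03  5.30e-02] w 0.0267 F 30.0 [ 0.7  0.6 -0.1]
twist z units 0.01 shift@final [ 0.   -0.04  0.1 ] @now [ 0.   -0.04  0.1 ]
```

>>> play_rows(translation=[[0,0,0.04],[0,0,0.02],[0,0,0],[0,0,0],[0,0,0]], twist=[[0,0,0],[0,0,0],[0,0,0],[0,0,0],[0,0,0]], gripper=[-1,-1,-1,-1,-1])

```text
time: 20.15
tool_pos: [0.6089, -0.3021, 0.2203]
ee_rot: [3.141, -0.001, 0.053]
wrist_force: [1.0, -0.4, 1.7]
width: 0.0267
finger_force: 30.0
```

>>> play_rows(translation=[[0,0,0],[0,0,0],[0,0,0],[0,0,0],[0,0,-0.3],[0,0,-0.7],[0,0,-1],[0,0,-1]], twist=[[0,0,0],[0,0,0],[0,0,0],[0,0,0],[0,0,0],[0,0,0],[0,0,0],[0,0,0]], gripper=[0.4,0.4,0.4,0.4,0.4,0.4,0.4,0.4])

```text
time: 20.95
tool_pos: [0.6085, -0.3019, 0.3415]
ee_rot: [-3.141, 0.001, 0.053]
wrist_force: [1.5, -0.5, -0.4]
width: 0.0658
finger_force: 0.0
```

>>> play_rows(translation=[[0,0,-0.8],[0,0,0],[0,0,0]], twist=[[0,0,0],[0,0,0],[0,0,0]], gripper=[0.6,0.6,0.6])

```text
time: 21.25
tool_pos: [0.6087, -0.302, 0.3736]
ee_rot: [3.14, -0.002, 0.053]
wrist_force: [0.2, -0.4, -0.4]
width: 0.0751
finger_force: 0.0
```

```bash
python3 -c "
from h import *
robot.snapshot('scene');print([ (round(d['score'],2),d['centre']) for d in robot.spot_point('cup_center','scene')])
plan(.5583,-.0055,.17,3,8)"
```

```text
[(0.77, [0.5565, -0.0051, 0.0134])]
t 21.35 p [ 0.6085 -0.3019  0.3699] yaw 3.0 w 0.0748 F 0.0 [-0.4 -0.3  0.2]
[[-0.11, -0.93, 0.06], [-0.11, -0.93, 0.06], [-0.11, -0.93, 0.06], [-0.11, -0.94, 0.06], [-0.11, -0.93, 0.06], [-0.1, -0.94, 0.07], [-0.11, -0.93, 0.06], [-0.1, -0.94, 0.07]] 
 [[0, 0, 0.0], [0, 0, 0.0], [0, 0, 0.0], [0, 0, 0.0], [0, 0, 0.0], [0, 0, 0.0], [0, 0, 0.0], [0, 0, 0.0]]
```

>>> play_rows(translation=[[-0.11,-0.93,0.06],[-0.11,-0.93,0.06],[-0.11,-0.93,0.06],[-0.11,-0.94,0.06],[-0.11,-0.93,0.06],[-0.1,-0.94,0.07],[-0.11,-0.93,0.06],[-0.1,-0.94,0.07]], twist=[[0,0,0],[0,0,0],[0,0,0],[0,0,0],[0,0,0],[0,0,0],[0,0,0],[0,0,0]], gripper=[0.7,0.7,0.7,0.7,0.7,0.7,0.7,0.7])

```text
time: 22.15
tool_pos: [0.5577, -0.004, 0.3492]
ee_rot: [-3.141, 0.005, 0.053]
wrist_force: [1.4, 0.7, -0.2]
width: 0.0797
finger_force: 0.0
```

>>> play_rows(translation=[[0,0,0],[0,0,0],[0,0,0]], twist=[[0,0,0],[0,0,0],[0,0,0]], gripper=[0.7,0.7,0.7])

```text
time: 22.45
tool_pos: [0.5586, -0.0062, 0.3506]
ee_rot: [3.141, 0.002, 0.052]
wrist_force: [-0.4, -0.2, 0.2]
width: 0.0798
finger_force: 0.0
```

```bash
python3 -c "
from h import *
im=robot.snapshot('top')
print(robot.spot_point('bottle_a_center','top'))
go(.5578,-.0055,.0275,3)"
```

```text
[{'centre': [0.4578, 0.112, 0.0422], 'score': 0.61}, {'centre': [0.6142, -0.302, 0.0456], 'score': 0.4}]
t 22.55 p [ 0.5588 -0.0066  0.3512] rpy [3.141e+00 1.000e-03 5.100e-02] w 0.0801 F 0.0 [ 0.3 -0.9  0.5]
twist z units -0.01 shift@final [-0.02 -0.03  3.59] @now [-0.02 -0.03  3.59]
```

>>> play_rows(translation=[[0,0,0.6],[0,0,1],[0,0,1],[0,0,0.6],[0,0,0.35],[0,0,0],[0,0,0],[0,0,0]], twist=[[0,0,0],[0,0,0],[0,0,0],[0,0,0],[0,0,0],[0,0,0],[0,0,0],[0,0,0]], gripper=[0.7,0.7,0.7,0.7,0.7,0.7,0.7,0.7])

```text
time: 23.35
tool_pos: [0.5596, -0.0058, 0.2121]
ee_rot: [3.141, -0.004, 0.052]
wrist_force: [0.3, 1.0, -0.1]
width: 0.08
finger_force: 0.0
```

>>> play_rows(translation=[[0,0,0],[0,0,0],[0,0,0],[0,0,0],[0,0,0],[0,0,0],[0,0,0]], twist=[[0,0,0],[0,0,0],[0,0,0],[0,0,0],[0,0,0],[0,0,0],[0,0,0]], gripper=[-1,-1,-1,-1,-1,-1,-1])

```text
time: 24.05
tool_pos: [0.5587, -0.0054, 0.2101]
ee_rot: [-3.142, -0.0, 0.053]
wrist_force: [-0.3, -0.3, 2.3]
width: 0.0465
finger_force: 30.0
```

```bash
python3 -c "
from h import *
go(.5578,-.0055,.0275,3)"
```

```text
t 24.05 p [ 0.5587 -0.0054  0.2101] rpy [-3.142 -0.     0.053] w 0.0465 F 30.0 [-0.3 -0.3  2.3]
twist z units 0.0 shift@final [-0.02  0.    0.06] @now [-0.02  0.    0.06]
```

>>> play_rows(translation=[[0,0,-0.2],[0,0,-0.4],[0,0,-0.6],[0,0,-0.8],[0,0,-0.7],[0,0,-0.3],[0,0,0],[0,0,0]], twist=[[0,0,0],[0,0,0],[0,0,0],[0,0,0],[0,0,0],[0,0,0],[0,0,0],[0,0,0]], gripper=[-1,-1,-1,-1,-1,-1,-1,-1])

```text
time: 24.85
tool_pos: [0.5583, -0.0055, 0.3287]
ee_rot: [-3.141, 0.002, 0.053]
wrist_force: [-0.2, -0.2, -0.7]
width: 0.0463
finger_force: 30.0
```

```bash
python3 -c "
from h import *
im=robot.snapshot('scene')
cv2.imwrite('pics/s3.png',cv2.resize(cv2.cvtColor(im[60:300,150:400],cv2.COLOR_RGB2BGR),None,fx=2.4,fy=2.4,interpolation=2))
plan(.4833,.3195,.13,3,12)"
```

```text
t 24.9 p [ 0.5582 -0.0054  0.3279] yaw 3.0 w 0.0464 F 30.0 [-0.6 -0.7 -0.2]
[[-0.12, -0.68, 0.04], [-0.12, -0.68, 0.04], [-0.12, -0.69, 0.04], [-0.12, -0.68, 0.04], [-0.12, -0.69, 0.04], [-0.12, -0.68, 0.04], [-0.12, -0.69, 0.03], [-0.12, -0.68, 0.04]] 
 [[0, 0, 0.0], [0, 0, 0.0], [0, 0, 0.0], [0, 0, 0.0], [0, 0, 0.0], [0, 0, 0.0], [0, 0, 0.0], [0, 0, 0.0]]
[[-0.12, -0.69, 0.03], [-0.12, -0.68, 0.04], [-0.12, -0.69, 0.03], [-0.12, -0.68, 0.04]] 
 [[0, 0, 0.0], [0, 0, 0.0], [0, 0, 0.0], [0, 0, 0.0]]
```

View pics/s3.png

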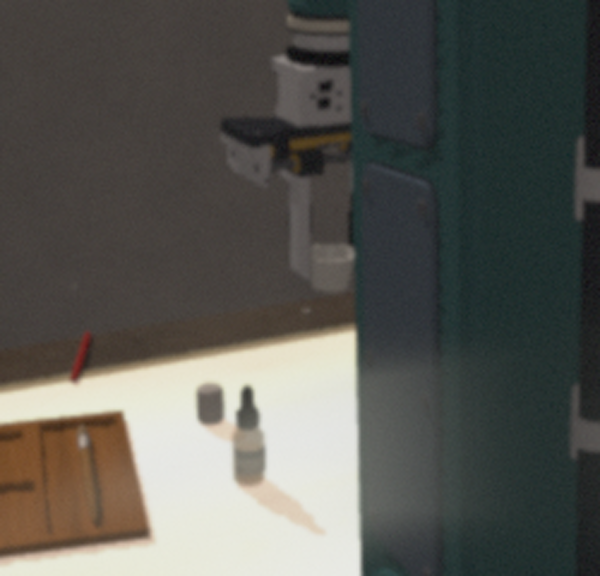

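Cup is held upright at (332,268). Carrying it over.

>>> play_rows(translation=[[-0.12,-0.68,0],[-0.12,-0.68,0],[-0.12,-0.69,0],[-0.12,-0.68,0],[-0.12,-0.69,0],[-0.12,-0.68,0],[-0.12,-0.69,0],[-0.12,-0.68,0]], twist=[[0,0,0],[0,0,0],[0,0,0],[0,0,0],[0,0,0],[0,0,0],[0,0,0],[0,0,0]], gripper=[-1,-1,-1,-1,-1,-1,-1,-1])

```text
time: 25.7
tool_pos: [0.508, 0.212, 0.3273]
ee_rot: [3.14, 0.004, 0.053]
wrist_force: [-0.7, 0.1, 0.1]
width: 0.0463
finger_force: 30.0
```

>>> play_rows(translation=[[-0.12,-0.69,0],[-0.12,-0.68,0],[-0.12,-0.69,0],[-0.12,-0.68,0],[0,0,0],[0,0,0]], twist=[[0,0,0],[0,0,0],[0,0,0],[0,0,0],[0,0,0],[0,0,0]], gripper=[-1,-1,-1,-1,-1,-1])

```text
time: 26.3
tool_pos: [0.4834, 0.3195, 0.3277]
ee_rot: [3.139, 0.003, 0.054]
wrist_force: [-0.0, -0.6, -0.7]
width: 0.0466
finger_force: 30.0
```

```bash
python3 -c "
from h import *
go(.4833,.3195,.033,3)"
```

```text
t 26.3 p [0.4834 0.3195 0.3277] rpy [3.139e+00 3.000e-03 5.400e-02] w 0.0466 F 30.0 [-0.  -0.6 -0.7]
twist z units 0.02 shift@final [-0.    0.    2.87] @now [-0.    0.    2.87]
```

>>> play_rows(translation=[[0,0,0.5],[0,0,0.9],[0,0,0.8],[0,0,0.4],[0,0,0.2],[0,0,0.07],[0,0,0.03],[0,0,0]], twist=[[0,0,0],[0,0,0],[0,0,0],[0,0,0],[0,0,0],[0,0,0],[0,0,0],[0,0,0]], gripper=[-1,-1,-1,-1,-1,-1,-1,-1])

```text
time: 27.1
tool_pos: [0.4843, 0.3194, 0.215]
ee_rot: [-3.141, -0.002, 0.052]
wrist_force: [-0.5, 0.4, 0.8]
width: 0.0459
finger_force: 30.0
```

>>> play_rows(translation=[[0,0,0],[0,0,0],[0,0,0]], twist=[[0,0,0],[0,0,0],[0,0,0]], gripper=[-1,-1,-1])

```text
time: 27.4
tool_pos: [0.4839, 0.3196, 0.2145]
ee_rot: [-3.141, -0.001, 0.053]
wrist_force: [0.3, 0.0, -0.0]
width: 0.0464
finger_force: 30.0
```

>>> play_rows(translation=[[0,0,0.03],[0,0,0],[0,0,0],[0,0,0],[0,0,0],[0,0,-0.2],[0,0,-0.6],[0,0,-1]], twist=[[0,0,0],[0,0,0],[0,0,0],[0,0,0],[0,0,0],[0,0,0],[0,0,0],[0,0,0]], gripper=[-1,-1,0.6,0.6,0.6,0.6,0.6,0.6])

```text
time: 28.2
tool_pos: [0.4829, 0.3189, 0.2825]
ee_rot: [3.138, 0.007, 0.053]
wrist_force: [-0.5, 0.8, -1.2]
width: 0.0753
finger_force: 0.0
```

>>> play_rows(translation=[[0,0,-1],[0,0,-0.8],[0,0,0]], twist=[[0,0,0],[0,0,0],[0,0,0]], gripper=[0.6,0.6,0.6])

```text
time: 28.5
tool_pos: [0.4845, 0.3199, 0.364]
ee_rot: [-3.136, -0.012, 0.053]
wrist_force: [0.3, -0.2, 0.0]
width: 0.0752
finger_force: 0.0
```

```bash
python3 -c "
from h import *
plan(.4582,.111,.18,3,7)"
```

```text
t 28.5 p [0.4845 0.3199 0.364 ] yaw 3.0 w 0.0752 F 0.0 [ 0.3 -0.2  0. ]
[[-0.13, 0.74, 0.01], [-0.13, 0.74, 0.02], [-0.13, 0.74, 0.01], [-0.14, 0.74, 0.02], [-0.13, 0.74, 0.01], [-0.14, 0.74, 0.02], [-0.13, 0.74, 0.01]] 
 [[0, 0, 0.0], [0, 0, 0.0], [0, 0, 0.0], [0, 0, 0.0], [0, 0, 0.0], [0, 0, 0.0], [0, 0, 0.0]]
```

>>> play_rows(translation=[[-0.13,0.74,0.01],[-0.13,0.74,0.02],[-0.13,0.74,0.01],[-0.14,0.74,0.02],[-0.13,0.74,0.01],[-0.14,0.74,0.02],[-0.13,0.74,0.01],[0,0,0]], twist=[[0,0,0],[0,0,0],[0,0,0],[0,0,0],[0,0,0],[0,0,0],[0,0,0],[0,0,0]], gripper=[0.6,0.6,0.6,0.6,0.6,0.6,0.6,0.6])

```text
time: 29.3
tool_pos: [0.457, 0.1082, 0.3516]
ee_rot: [3.14, 0.002, 0.049]
wrist_force: [-0.4, 0.1, -0.3]
width: 0.0751
finger_force: 0.0
```

>>> play_rows(translation=[[0,0,0],[0,0,0]], twist=[[0,0,0],[0,0,0]], gripper=[0.6,0.6])

```text
time: 29.5
tool_pos: [0.4576, 0.1112, 0.3522]
ee_rot: [-3.141, 0.001, 0.053]
wrist_force: [0.2, 0.2, -0.8]
width: 0.0754
finger_force: 0.0
```

```bash
python3 -c "
from h import *
for c in('top','scene'):
  im=robot.snapshot(c)
  for n in('cup_center','bottle_a_center'):print(c,n,[(round(d['score'],2),d['centre']) for d in robot.spot_point(n,c)])
go(.4582,.111,.036,3)
im=robot.snapshot('top');cv2.imwrite('pics/top4.png',cv2.resize(cv2.cvtColor(im[130:290,130:430],cv2.COLOR_RGB2BGR),None,fx=2.5,fy=2.5,interpolation=2))
"
```

```text
top cup_center [(0.7, [0.4832, 0.3192, 0.0202]), (0.7, [0.5194, 0.2717, -0.0007])]
top bottle_a_center [(0.65, [0.6132, -0.3026, 0.046])]
scene cup_center [(0.77, [0.4823, 0.3202, 0.0172])]
scene bottle_a_center [(0.47, [0.4824, 0.3211, 0.0198])]
t 29.8 p [0.4576 0.1112 0.3526] rpy [3.142 0.    0.054] w 0.0751 F 0.0 [-0.2  0.  -0.9]
twist z units 0.02 shift@final [0.01 0.   3.41] @now [0.01 0.   3.41]
```

View pics/top4.png

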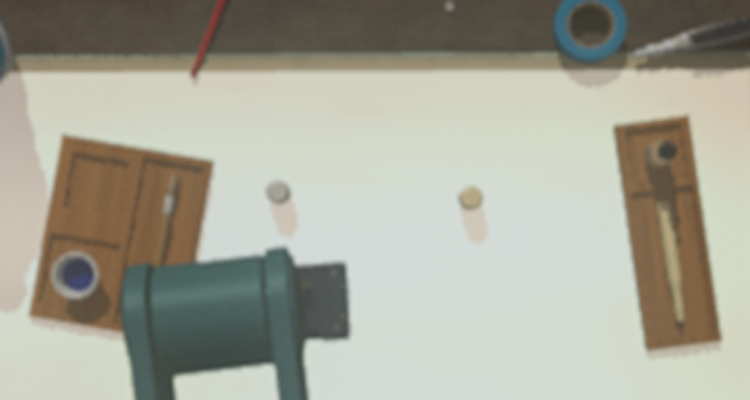

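The cup stands in its recess at (75,275), the bottle in the cutting board's at (660,152), and the pots haven't moved. Now the last bottle.

>>> play_rows(translation=[[0,0,0.6],[0,0,1],[0,0,1],[0,0,0.5],[0,0,0.3],[0,0,0],[0,0,0],[0,0,0]], twist=[[0,0,0],[0,0,0],[0,0,0],[0,0,0],[0,0,0],[0,0,0],[0,0,0],[0,0,0]], gripper=[0.6,0.6,0.6,0.6,0.6,0.6,-1,-1])

```text
time: 30.65
tool_pos: [0.4584, 0.1107, 0.2185]
ee_rot: [-3.141, -0.004, 0.053]
wrist_force: [0.7, 0.2, 0.2]
width: 0.0628
finger_force: 0.0
```

>>> play_rows(translation=[[0,0,0],[0,0,0],[0,0,0],[0,0,0],[0,0,0],[0,0,0]], twist=[[0,0,0],[0,0,0],[0,0,0],[0,0,0],[0,0,0],[0,0,0]], gripper=[-1,-1,-1,-1,-1,-1])

```text
time: 31.25
tool_pos: [0.4576, 0.1106, 0.2169]
ee_rot: [-3.141, -0.0, 0.053]
wrist_force: [-0.3, 1.1, 1.0]
width: 0.0269
finger_force: 30.0
```

>>> play_rows(translation=[[0,0,-0.3],[0,0,-0.7],[0,0,-1],[0,0,-1],[0,0,0],[0,0,0]], twist=[[0,0,0],[0,0,0],[0,0,0],[0,0,0],[0,0,0],[0,0,0]], gripper=[-1,-1,-1,-1,-1,-1])

```text
time: 31.85
tool_pos: [0.4577, 0.1105, 0.3384]
ee_rot: [3.142, -0.003, 0.053]
wrist_force: [0.1, 0.5, -0.4]
width: 0.0266
finger_force: 30.0
```

```bash
python3 -c "
from h import *
plan(.5797,.3022,.157,3,8)"
```

```text
t 31.85 p [0.4577 0.1105 0.3384] yaw 3.0 w 0.0266 F 30.0 [ 0.1  0.5 -0.4]
[[0.41, -0.58, 0.0], [0.41, -0.58, 0.0], [0.41, -0.58, 0.01], [0.41, -0.58, 0.0], [0.41, -0.58, 0.01], [0.42, -0.57, 0.0], [0.41, -0.58, 0.01], [0.42, -0.57, 0.0]] 
 [[0, 0, 0.0], [0, 0, 0.0], [0, 0, 0.0], [0, 0, 0.0], [0, 0, 0.0], [0, 0, 0.0], [0, 0, 0.0], [0, 0, 0.0]]
```

>>> play_rows(translation=[[0.41,-0.58,0],[0.41,-0.58,0],[0.41,-0.58,0],[0.41,-0.58,0],[0.41,-0.58,0],[0.42,-0.57,0],[0.41,-0.58,0],[0.42,-0.57,0]], twist=[[0,0,0],[0,0,0],[0,0,0],[0,0,0],[0,0,0],[0,0,0],[0,0,0],[0,0,0]], gripper=[-1,-1,-1,-1,-1,-1,-1,-1])

```text
time: 32.65
tool_pos: [0.5798, 0.3029, 0.3338]
ee_rot: [3.14, 0.005, 0.053]
wrist_force: [1.0, -0.1, 0.3]
width: 0.0269
finger_force: 30.0
```

>>> play_rows(translation=[[0,0,0],[0,0,0],[0,0,0.5],[0,0,1],[0,0,0.8],[0,0,0.3],[0,0,0.2],[0,0,0.08]], twist=[[0,0,0],[0,0,0],[0,0,0],[0,0,0],[0,0,0],[0,0,0],[0,0,0],[0,0,0]], gripper=[-1,-1,-1,-1,-1,-1,-1,-1])

```text
time: 33.45
tool_pos: [0.5797, 0.3017, 0.2218]
ee_rot: [3.142, -0.0, 0.052]
wrist_force: [-0.3, 0.3, -0.3]
width: 0.0263
finger_force: 30.0
```

>>> play_rows(translation=[[0,0,0],[0,0,0],[0,0,0]], twist=[[0,0,0],[0,0,0],[0,0,0]], gripper=[-1,-1,-1])

```text
time: 33.75
tool_pos: [0.5801, 0.3023, 0.2232]
ee_rot: [-3.141, -0.003, 0.053]
wrist_force: [0.0, 0.7, -0.2]
width: 0.0263
finger_force: 30.0
```

```bash
python3 -c "
from h import *
go(.5797,.3022,.040,3)"
```

```text
t 33.75 p [0.5801 0.3023 0.2232] rpy [-3.141e+00 -3.000e-03  5.300e-02] w 0.0263 F 30.0 [ 0.   0.7 -0.2]
twist z units 0.0 shift@final [-0.01  0.    0.08] @now [-0.01  0.    0.08]
```

>>> play_rows(translation=[[0,0,0.04],[0,0,0.02],[0,0,0],[0,0,0],[0,0,0]], twist=[[0,0,0],[0,0,0],[0,0,0],[0,0,0],[0,0,0]], gripper=[-1,-1,-1,-1,-1])

```text
time: 34.25
tool_pos: [0.5798, 0.3022, 0.2199]
ee_rot: [-3.141, -0.001, 0.053]
wrist_force: [-1.3, 0.2, 4.9]
width: 0.0267
finger_force: 30.0
```

>>> play_rows(translation=[[0,0,0],[0,0,0],[0,0,0],[0,0,0],[0,0,-0.3],[0,0,-0.7],[0,0,-1],[0,0,-1]], twist=[[0,0,0],[0,0,0],[0,0,0],[0,0,0],[0,0,0],[0,0,0],[0,0,0],[0,0,0]], gripper=[0.4,0.4,0.4,0.4,0.4,0.4,0.4,0.4])

```text
time: 35.05
tool_pos: [0.5794, 0.302, 0.3406]
ee_rot: [3.141, 0.001, 0.053]
wrist_force: [0.1, -0.4, -1.4]
width: 0.0658
finger_force: 0.0
```

>>> play_rows(translation=[[0,0,-0.8],[-0.6,0.7,0],[-0.6,0.7,0],[-0.6,0.7,0],[-0.6,0.7,0],[-0.6,0.7,0],[0,0,0],[0,0,0]], twist=[[0,0,0],[0,0,0],[0,0,0],[0,0,0],[0,0,0],[0,0,0],[0,0,0],[0,0,0]], gripper=[0.4,0.4,0.4,0.4,0.4,0.4,0.4,0.4])

```text
time: 35.85
tool_pos: [0.467, 0.1556, 0.3723]
ee_rot: [-3.141, -0.003, 0.052]
wrist_force: [-0.4, 0.1, -0.4]
width: 0.0662
finger_force: 0.0
```

```bash
python3 -c "
from h import *
P=(np.array([.522,.275]),-10.2);C=(np.array([.525,-.312]),7.7)
def loc(b,p):
    a=np.radians(b[1]);d=np.array(p[:2])-b[0];return np.round([np.cos(a)*d[0]+np.sin(a)*d[1],-np.sin(a)*d[0]+np.cos(a)*d[1],p[2]],4)
for c in('top','scene'):
  im=robot.snapshot(c)
  for n in('cup_center','bottle_a_center','cutter_center','brush_center','pot_a','painting_board','cutting_board'):
    for d in robot.spot_point(n,c):
      p=d['centre'];print(c,n,round(d['score'],2),np.round(p,3),loc(P if p[1]>0 else C,p))
  im=cv2.cvtColor(im,cv2.COLOR_RGB2BGR)
  cv2.imwrite('pics/f_'+c+'.png',cv2.resize(im[130:290,130:430],None,fx=2.5,fy=2.5,interpolation=2) if c=='top' else cv2.resize(im[150:310,90:490],None,fx=2,fy=2,interpolation=2))
print(st())
"
```

```text
top bottle_a_center 0.45 [ 0.611 -0.303  0.048] [ 0.0865 -0.0028  0.0479]
top cutter_center 0.58 [ 0.493 -0.318  0.011] [-0.0323 -0.0015  0.0109]
top brush_center 0.62 [0.516 0.23  0.006] [ 0.0024 -0.0449  0.0056]
top pot_a 0.64 [ 0.573  0.102 -0.001] [ 0.0807 -0.1615 -0.0014]
top pot_a 0.4 [ 0.565 -0.105 -0.005] [ 0.0675  0.1998 -0.0051]
top painting_board 0.96 [ 0.522  0.274 -0.001] [ 0.0003 -0.0008 -0.001 ]
top cutting_board 0.72 [ 0.524 -0.312 -0.   ] [-0.0007  0.0004 -0.0002]
scene cup_center 0.95 [0.483 0.318 0.021] [-0.0455  0.0351  0.0213]
scene brush_center 0.76 [0.516 0.233 0.007] [ 0.0016 -0.0424  0.0068]
scene pot_a 0.66 [ 0.572  0.106 -0.   ] [ 0.0793 -0.1572 -0.0005]
scene pot_a 0.52 [ 0.564 -0.101  0.003] [0.0666 0.204  0.0027]
scene painting_board 0.73 [ 0.525  0.278 -0.005] [ 0.0023  0.0031 -0.0053]
(36.65, array([0.4672, 0.156 , 0.3711]), array([ 3.142, -0.   ,  0.053]), 0.0658)
```

View pics/f_top.png

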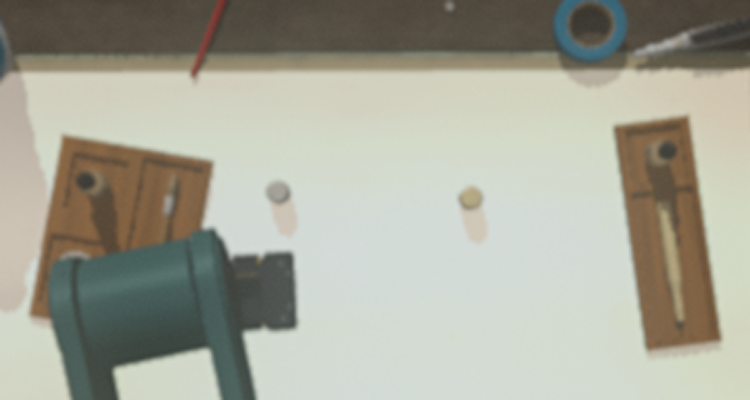

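View pics/f_scene.png

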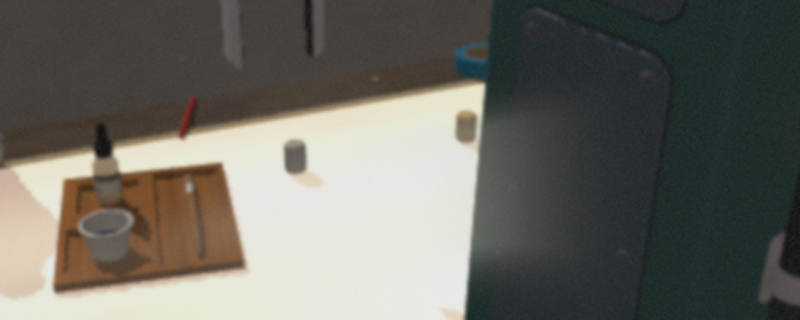

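The top view shows both bottles upright in their square recesses at (88,181) and (662,152), and both rods in the long recesses. The scene view shows the cup upright at (107,235) and the pots where they were. All measured offsets are within tolerance, so I'm handing in.

```bash
python3 -c "
from bench import robot
print(robot.close_job())"
```

```text
the job is handed in; nothing more can be done
None
```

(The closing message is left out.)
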